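# Find the latched key on the pressure-test box and release it

### The job

One of the four identical keys on the pressure-test box has been left latched down. With the fingertips, tap the four keys lightly one after another, starting with the one next to the round gauge and working along the row away from it, never pushing a raised key as far as half-way down; then press the latched key all the way in and let go, so that all four keys stand up. Do not pick up or shift the fittings, tape, can and wrench that stand about.

Things in the scene. Friction and masses are not known exactly. Their poses are not given: they have to be found in the camera images.
- test_box: Grey steel test box fixed to the bench, 150 by 300 mm, level top 70 mm above the bench. Origin on the bench; x points away from the robot, y along the key row towards the gauge; spans x -75..75, y -140..160 mm; turned by up to 0.45 rad. Keys in one row at x -30, y +50, 0, -50, -100 mm. One of the four is latched at the start.
- gauge (a point): Centre of the face of the round pressure gauge, 66 mm across, that lies face up on the box's top at one end of the key row, 15 mm high. The first key is the one next to it.
- unit_a: Fixed frame, 3 mm high, of one of the four identical keys; the letter does not tell its place in the row. Origin on the box's top on the key's axis, axes as the box's. An up key starts to move at 3 N, plus 0.4 N per mm. A latched key stands firm up to 6 N; pushed 3 mm below its latched rest (about 8 N) the latch lets go; full stop at about 9 N. Lighter pushes do not free it.
- key_a_top (a point): Centre of the flat top of that key's cap: square, grey, 30 by 30 mm, sliding straight down 11.5 mm to its stop. Up, this point is 18 mm above the box's top; latched, it rests 7 mm lower, at 11 mm; at the stop 6.5 mm. A freed key springs up to 18 mm when the finger leaves.
- unit_b: Fixed frame, 3 mm high, of one of the four identical keys; the letter does not tell its place in the row. Origin on the box's top on the key's axis, axes as the box's. An up key starts to move at 3 N, plus 0.4 N per mm. A latched key stands firm up to 6 N; pushed 3 mm below its latched rest (about 8 N) the latch lets go; full stop at about 9 N. Lighter pushes do not free it.
- key_b_top (a point): Centre of the flat top of that key's cap: square, grey, 30 by 30 mm, sliding straight down 11.5 mm to its stop. Up, this point is 18 mm above the box's top; latched, it rests 7 mm lower, at 11 mm; at the stop 6.5 mm. A freed key springs up to 18 mm when the finger leaves.
- unit_c: Fixed frame, 3 mm high, of one of the four identical keys; the letter does not tell its place in the row. Origin on the box's top on the key's axis, axes as the box's. An up key starts to move at 3 N, plus 0.4 N per mm. A latched key stands firm up to 6 N; pushed 3 mm below its latched rest (about 8 N) the latch lets go; full stop at about 9 N. Lighter pushes do not free it.
- key_c_top (a point): Centre of the flat top of that key's cap: square, grey, 30 by 30 mm, sliding straight down 11.5 mm to its stop. Up, this point is 18 mm above the box's top; latched, it rests 7 mm lower, at 11 mm; at the stop 6.5 mm. A freed key springs up to 18 mm when the finger leaves.
- unit_d: Fixed frame, 3 mm high, of one of the four identical keys; the letter does not tell its place in the row. Origin on the box's top on the key's axis, axes as the box's. An up key starts to move at 3 N, plus 0.4 N per mm. A latched key stands firm up to 6 N; pushed 3 mm below its latched rest (about 8 N) the latch lets go; full stop at about 9 N. Lighter pushes do not free it.
- key_d_top (a point): Centre of the flat top of that key's cap: square, grey, 30 by 30 mm, sliding straight down 11.5 mm to its stop. Up, this point is 18 mm above the box's top; latched, it rests 7 mm lower, at 11 mm; at the stop 6.5 mm. A freed key springs up to 18 mm when the finger leaves.
- coupling: Loose steel pipe coupling, ring 32 mm across, 32 mm high, standing on the far half of the box's top. Origin at the middle of its underside. To be left alone.
- bushing: Loose brass bushing 36 mm across, 26 mm high, on the far half of the box's top. Origin at the middle of its underside. To be left alone.
- tee: Loose dark steel pipe tee, 74 mm long, 34 mm thick, 55 mm high, on the bench just before the box on the robot's side. Origin at the middle of its underside. To be left alone.
- nipple: Loose brass nipple standing on end, 32 mm across, 52 mm high, on the bench before the box on the robot's side. Origin at the middle of its underside. To be left alone.
- solvent_can: Loose can 76 mm across, 110 mm high, on the bench to the left. Origin at the middle of its underside. To be left alone.
- tape_roll: Loose roll of black tape 90 mm across, 24 mm high, on the bench to the right. Origin at the middle of its underside. To be left alone.
- wrench: Loose wrench lying on the bench, to the right and behind. Origin at the middle of its underside. To be left alone.

How it is judged:
By the outcome, as a careful person would: the job done as asked, in the order asked, and still so for the second after the job is handed in, with the robot touching nothing.
It also fails if it takes over 51 s, if anything falls off the work surface, if the arm or the gripper's body presses on something with over 40 N, if the wrist force passes 120 N, or if a joint passes its speed limit or range.

### The arm

A 7-joint arm with a two-finger parallel gripper is mounted at the origin on the work surface. World frame = base frame: x ahead of the robot, y to its left, z up, the work surface at z = 0. Lengths are in mm, angles in rad, forces in N, time in s.
With the tool pointing down it reaches from about 400 to 875 mm from the base axis. Payload 19.3 kg.
Tool frame: the origin (TCP) lies at the very end of the fingers, on their centre line; the grasp point (between the pads) lies 19 mm behind it (grip_point_offset is the z of the grasp point in the tool frame, in mm); z points along the fingers, x is the direction in which the jaws open and shut, and the axes are right-handed (so a half turn about z gives the same grasp; the last joint's range is limited). The gripper opens to 85 mm and grips with 20 to 120 N. Pads are 22 mm wide; open, the fingers measure 114 mm over their backs; the gripper's body (76 mm by 85 mm) begins 54 mm behind the grasp point. The pads swing forward as they close: fully open they stand 13 mm farther back than shut.
Start: joints at [-1.183, 0.521, -0.036, 1.599, 0.021, 1.021, -0.113], TCP at [276.251, 560.625, 231.291] pointing down, gripper open.
Joint ranges: [-2.91, 2.91], [-0.3, 2.13], [-1.5, 1.42], [0.17, 2.43], [-1.26, 4.41], [0.16, 1.93], [-2.52, 2.52]. Speed limits (rad/s): [1.89, 1.89, 2.39, 2.39, 3.01, 3.01, 3.01].

### API

Orientations are given as a 3x3 rotation matrix whose columns are the frame's x, y, z axes.
In Python, from workcell import movep, movel, goto_joints, open_gripper, clamp, wait, inverse_kinematics, read_state, camera, PlanningError, finish_job, grip_point_offset gives the robot as it stands. Calls block until the motion is done:
- movep(position, orientation): joint-space move of the TCP to a pose.
- movel(position, frame=None, max_speed=150, guard=None): straight line of the TCP; frame=None keeps the orientation; max_speed is the mean speed in mm/s. With guard (N) it stops when the force on the tool has changed by that much, and returns True; else False.
- goto_joints(angles): joint-space move.
- open_gripper() and clamp(): open the fingers fully, or close them until they stop; the grip force is fixed at half the most.
- wait(seconds).
- inverse_kinematics(position, orientation): joint angles nearest the present ones, or None.
- read_state(): the state.
- camera(name): name is "scene" or "top" or "wrist"; returns a dict with "image" (400x640x3 uint8, blue, green, red), "range_z" (400x640 float32, mm along the optical axis (not along the pixel's ray), 0 where there is no reading), "fx", "fy", "cx", "cy" (pixels), "dist_coeffs" ([k1, k2, p1, p2, k3] as OpenCV has them; the pictures are not rectified), "cam_to_world" (4x4, takes a point from camera to world coordinates). Camera axes: x right, y up, looking along -z (the intrinsics and any distortion apply to the point x, -y, -z); pixel columns grow to the right and rows downward; lengths in mm; the calibration is good to about 2 mm. A picture is of the moment at which its call begins.
A pose or a line that the arm cannot do raises PlanningError and nothing moves.
- finish_job(): hands the job in, once; it reports no verdict.
The state is a dict: "time": time; "qpos": joint angles; "qvel": joint speeds; "joint_efforts": joint torques, N m; "eef_pos": TCP position; "tool_rot": TCP orientation; "ft_force": force on the tool from outside, world axes, zero at the start; "torque": the same for the moment, N m; "finger_gap": finger opening in mm.
Only numpy, scipy, OpenCV 4.12 (cv2) and the standard library are available. Lean on these libraries where they do the work, as an engineer would, in place of code of your own. Each camera call takes 0.05 s, during which the arm holds its last target.

## Working session

There is one attempt and no reset: what is moved stays moved. The work goes in short steps, each a Python script; the robot and the scene stay as the last script left them, time stands still between calls to the robot, and variables do not carry over. Pictures are saved under pics/ and viewed, and the job is handed in when it is done.

```bash
mkdir -p pics; ls; cat > h.py <<'E'
import numpy as np, cv2, pickle
from workcell import *
def snap(name,fn):
    c=camera(name); cv2.imwrite(f'pics/{fn}.png',c['image']); pickle.dump(c,open(f'pics/{fn}.pkl','wb')); return c
def load(fn): return pickle.load(open(f'pics/{fn}.pkl','rb'))
def K(c): return np.array([[c['fx'],0,c['cx']],[0,c['fy'],c['cy']],[0,0,1.]])
def rays(c,uv):
    p=cv2.undistortPoints(np.array(uv,float).reshape(-1,1,2),K(c),np.array(c['dist_coeffs'],float)).reshape(-1,2)
    d=np.c_[p[:,0],-p[:,1],-np.ones(len(p))]
    M=np.array(c['cam_to_world']); return M[:3,3],d@M[:3,:3].T
def onplane(c,uv,z):
    o,d=rays(c,uv); return o+d*((z-o[2])/d[:,2])[:,None]
def depthpt(c,uv):
    o,d=rays(c,uv); uv=np.array(uv).reshape(-1,2).astype(int)
    return o+d*c['range_z'][uv[:,1],uv[:,0]][:,None]
def proj(c,P):
    M=np.linalg.inv(np.array(c['cam_to_world'])); p=np.atleast_2d(P)@M[:3,:3].T+M[:3,3]
    p=p*[1,-1,-1]; return cv2.projectPoints(p,np.zeros(3),np.zeros(3),K(c),np.array(c['dist_coeffs'],float))[0].reshape(-1,2)
E
python3 - <<'E'
from h import *
for n in ['scene','top','wrist']:
    c=snap(n,n+'0'); print(n,np.round(c['cam_to_world'],2).tolist(),c['fx'],c['dist_coeffs'])
print(read_state())
E
```

```text
pics
scene [[0.5, -0.58, 0.64, 1221.64], [0.86, 0.33, -0.38, -401.03], [0.01, 0.74, 0.67, 788.61], [0.0, 0.0, 0.0, 1.0]] 438.12646954571716 [-0.02713196  0.          0.          0.          0.        ]
top [[0.0, 0.98, -0.19, 341.04], [-1.0, -0.0, -0.02, -12.67], [-0.02, 0.19, 0.98, 1236.91], [0.0, 0.0, 0.0, 1.0]] 480.2977070034525 [0.02823439 0.         0.         0.         0.        ]
wrist [[0.44, -0.87, -0.23, 218.11], [0.9, 0.43, 0.12, 589.34], [-0.0, -0.26, 0.97, 373.96], [0.0, 0.0, 0.0, 1.0]] 343.4653405755959 [0.01683998 0.         0.         0.         0.        ]
{'time': 0.15, 'qpos': array([-1.18322635,  0.5218964 , -0.03631644,  1.59990757,  0.02117744,
        1.02110644, -0.11278666]), 'qvel': array([-0.00144809, -0.00107546,  0.00024846, -0.00195462, -0.00085276,
        0.0001263 ,  0.00095747]), 'joint_efforts': array([ 3.28759437e-03, -9.27384067e+01,  1.98118575e+00, -3.70055902e+01,
        1.80003466e-02,  6.25027038e-03, -8.08010964e-05]), 'eef_pos': array([276.12388532, 560.38660034, 230.83510763]), 'tool_rot': array([[ 4.41966329e-01,  8.97031565e-01, -3.66670123e-04],
       [ 8.97031156e-01, -4.41966478e-01, -8.58741782e-04],
       [-9.32374388e-04,  5.06204284e-05, -9.99999564e-01]]), 'ft_force': array([-1.16390756, -0.24265322,  0.79959898]), 'torque': array([-0.0138408 , -0.03426313, -0.03057862]), 'finger_gap': 85.38463923667109}
```

View pics/top0.png

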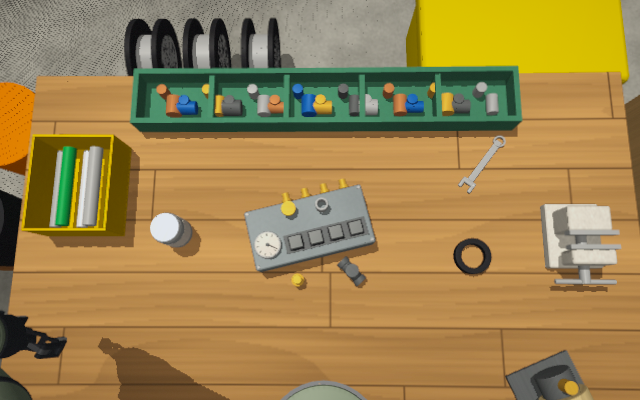

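View pics/scene0.png

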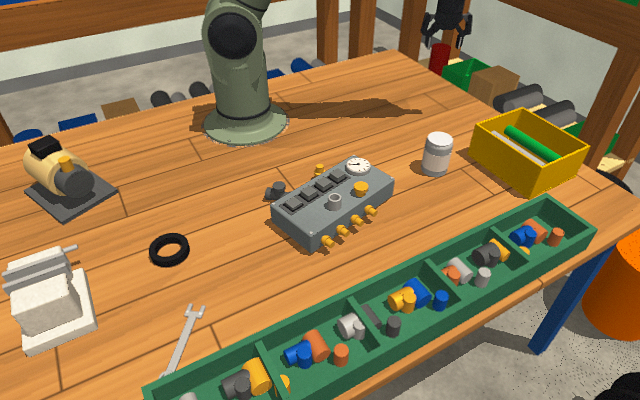

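The top view shows the box centred near (310,228), with the gauge at (267,245). The keys run right from it at (296,242), (316,237), (336,232) and (356,228). I'll measure the box pose and cap heights coarsely here, then refine with the wrist camera.

```bash
python3 - <<'E'
from h import *
c=load('top0'); s=load('scene0')
im=cv2.resize(c['image'][170:300,230:400],None,fx=4.5,fy=4.5,interpolation=cv2.INTER_CUBIC); cv2.imwrite('pics/topz.png',im)
im=cv2.resize(s['image'][140:250,255:405],None,fx=5,fy=5,interpolation=cv2.INTER_CUBIC); cv2.imwrite('pics/scz.png',im)
uv=[(267,245),(296,242),(316,237),(336,232),(356,228),(305,225),(350,208)]
print(np.round(depthpt(c,uv),1))
# box outline from depth: z in 62..78
v,u=np.mgrid[0:400,0:640]; P=depthpt(c,np.c_[u.ravel(),v.ravel()]).reshape(400,640,3)
m=((abs(P[...,2]-70)<6)&(u>230)&(u<400)&(v>170)&(v<300)).astype(np.uint8)
m=cv2.morphologyEx(m,cv2.MORPH_CLOSE,np.ones((15,15)));m=cv2.morphologyEx(m,cv2.MORPH_OPEN,np.ones((9,9)))
cs,_=cv2.findContours(m,0,1);k=max(cs,key=cv2.contourArea).reshape(-1,2)
W=onplane(c,k,70)[:,:2].astype(np.float32); print(cv2.minAreaRect(W))
E
```

```text
[[466.8 136.3  82.4]
 [473.8  66.1  85.2]
 [485.5  17.8  89.1]
 [497.6 -30.3  88.9]
 [508.5 -78.9  81.2]
 [517.9  45.7  67.1]
 [560.8 -65.5  65.4]]
((513.9481201171875, 35.07347869873047), (149.4119873046875, 298.06085205078125), 13.937397003173828)
```

View pics/topz.png

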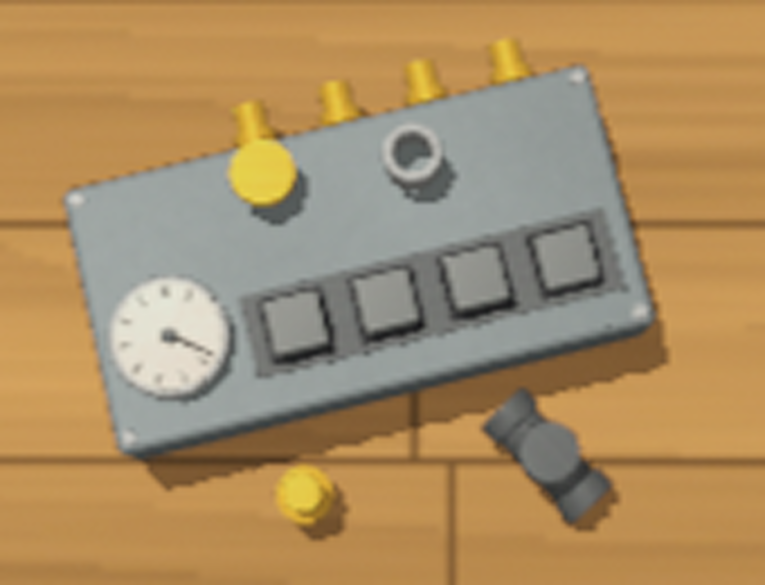

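View pics/scz.png

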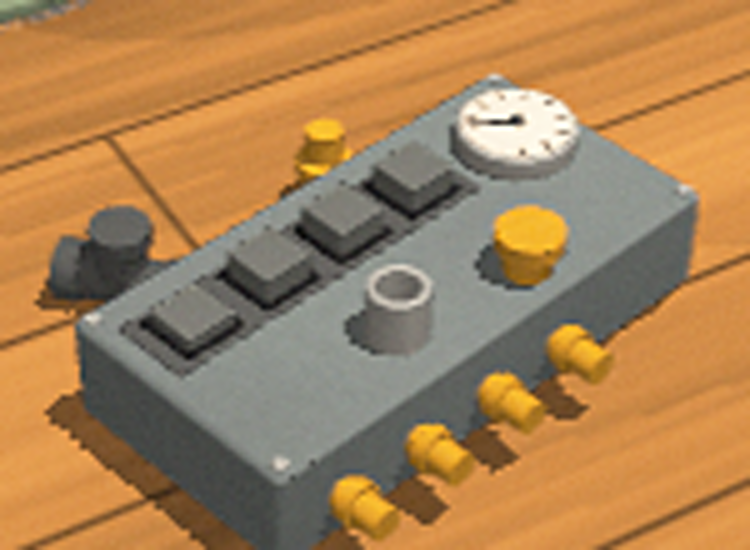

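```bash
cat >> h.py <<'E'
TH=np.radians(13.94); O=np.array([516.4,25.4])
def setpose(th,o):
    global TH,O; TH,O=th,np.array(o)
def b2w(x,y,z): return np.array([O[0]+x*np.cos(TH)-y*np.sin(TH),O[1]+x*np.sin(TH)+y*np.cos(TH),z])
def Rt(): return np.array([[-np.sin(TH),np.cos(TH),0],[np.cos(TH),np.sin(TH),0],[0,0,-1]])
E
python3 - <<'E'
from h import *
clamp()
movep(b2w(-80,40,215),Rt()); snap('wrist','w1'); print(read_state()['eef_pos'])
movel(b2w(-80,-90,215)); snap('wrist','w2')
s=read_state();print(s['time'],s['eef_pos'],s['finger_gap'],s['ft_force'])
F=[]
for i in range(10): wait(0.03); F.append(read_state()['ft_force'])
print(np.std(F,0),np.mean(F,0))
E
```

```text
[429.2987262   45.6004096  215.00952159]
3.975 [460.33015923 -80.30161625 214.96187155] -0.03822011334746778 [-0.58553676  0.50180577  0.4743498 ]
[0.29413867 0.46954983 0.55126418] [-0.07709674  0.25339829  0.17098699]
```

View pics/w1.png

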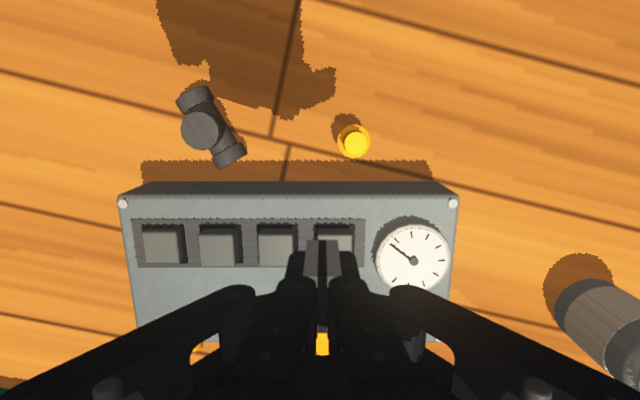

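View pics/w2.png

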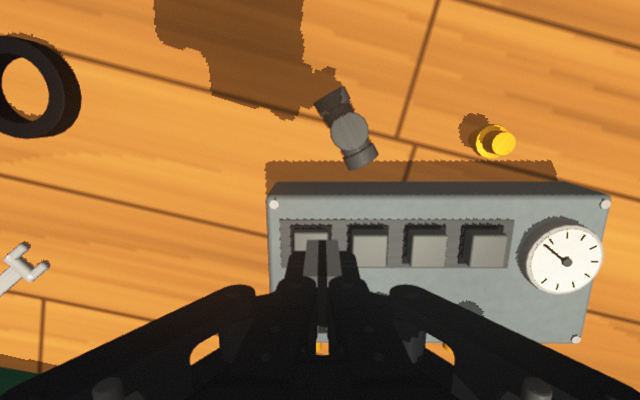

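The wrist views show all the keys: in w1 at (163,245), (220,245), (277,245) and (335,237), with the gauge at (413,258). In w2 they are at (312,241), (370,245), (430,250) and (487,250). The fingers partly hide one key in each. Next I measure the caps and corner screws.

```bash
python3 - <<'E'
from h import *
for f in ['w1','w2']:
    c=load(f); 
    for i,y in enumerate([50,0,-50,-100]):
        u=proj(c,b2w(-30,y,88))[0]
        uu,vv=np.meshgrid(np.arange(-12,13),np.arange(-12,13)); q=np.c_[(u[0]+uu).ravel(),(u[1]+vv).ravel()].astype(int)
        P=depthpt(c,q); z=P[:,2]
        print(f,i+1,u.round(),np.percentile(z[(z>60)&(z<100)],[10,25,50,75,90]).round(1))
    im=cv2.resize(c['image'][180:300,110:640],None,fx=1.5,fy=1.5) 
z1=load('w1')['image'][175:300,110:360]; z2=load('w2')['image'][175:300,290:540]
cv2.imwrite('pics/wz.png',np.vstack([cv2.resize(z,None,fx=2.4,fy=2.4,interpolation=cv2.INTER_CUBIC) for z in (z1,z2)]))
for f in ['w1','w2']:  # screws (white) and gauge
    c=load(f); im=c['image'].astype(int)
    m=((im.min(2)>200)&(im.max(2)-im.min(2)<30)).astype(np.uint8)
    n,l,st,ce=cv2.connectedComponentsWithStats(m)
    for i in range(1,n):
        if st[i,4]>15: print(f,st[i,4],ce[i].round(1),onplane(c,[ce[i]],70)[0].round(1),onplane(c,[ce[i]],85)[0].round(1))
E
```

```text
w1 1 [333. 249.] [87.8 88.1 88.6 88.9 89.3]
w1 2 [274. 249.] [87.8 88.1 88.6 89.1 89.5]
w1 3 [215. 249.] [87.9 88.4 88.8 89.3 89.7]
w1 4 [155. 249.] [80.9 81.4 81.9 82.4 82.7]
w2 1 [487. 249.] [87.8 88.2 88.6 89.1 89.5]
w2 2 [428. 249.] [87.7 88.2 88.6 89.  89.4]
w2 3 [369. 249.] [87.8 88.1 88.5 89.  89.3]
w2 4 [309. 249.] [81.  81.2 81.7 82.2 82.5]
w1 53 [452.5 203.5] [416.5 158.9  70. ] [413.8 152.2  85. ]
w1 3031 [413.3 257.8] [473.4 141.7  70. ] [467.9 135.8  85. ]
w2 42 [273.6 204. ] [ 485.2 -117.8   70. ] [ 480.6 -116.7   85. ]
w2 3019 [566.1 261.3] [474.1 149.8  70. ] [470.1 137.   85. ]
w2 22 [ 29.5 276.4] [ 605.4 -319.    70. ] [ 594.6 -307.4   85. ]
```

View pics/wz.png

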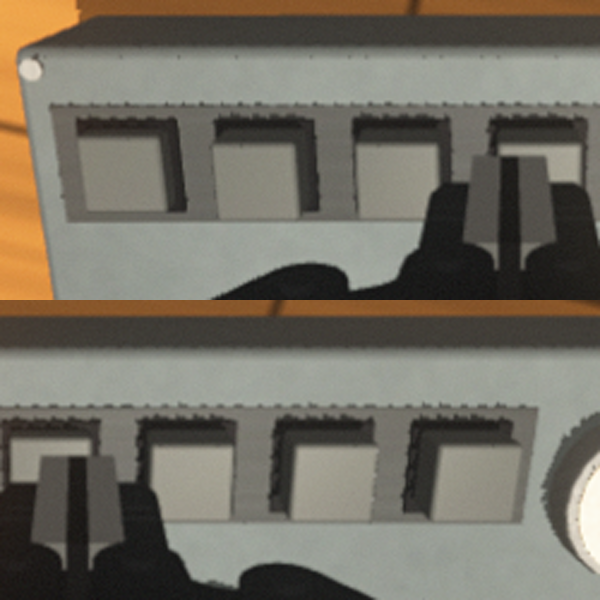

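Key 4, farthest from the gauge, is the latched one: its cap is at 81.8, the others at 88.6. I'll check the heights by triangulating across the two views, then tap key 1.

```bash
cat >> h.py <<'E'
def tap(y,ztop,depth,guard,sp,start=4):
    movel(b2w(-30,y,ztop+start),max_speed=60); wait(0.15)
    f0=np.mean([(wait(0.02),read_state()['ft_force'])[1] for _ in range(5)],0)
    g=movel(b2w(-30,y,ztop-depth),max_speed=sp,guard=guard)
    s=read_state(); print('guard',g,'z',s['eef_pos'].round(2),'dF',(s['ft_force']-f0).round(2),'t',s['time'])
    return g
E
python3 - <<'E'
from h import *
a,b=load('w1'),load('w2')
for k,p,q in [('3',(216.7,250),(370,250)),('2',(275,250),(429.6,250.8))]:
    o1,d1=rays(a,[p]);o2,d2=rays(b,[q]);d1=d1[0];d2=d2[0]
    t=np.linalg.lstsq(np.c_[d1,-d2],o2-o1,rcond=None)[0]; print(k,(o1+t[0]*d1).round(1),(o2+t[1]*d2).round(1),b2w(-30,0 if k=='2' else -50,88).round(1))
movel(b2w(-30,50,130)); 
tap(50,88.3,3.0,3.6,6)
movel(b2w(-30,50,98),max_speed=60)
snap('wrist','t1'); snap('top','t1t')
c=load('t1')
for y in (50,0,-50,-100): print(y,np.median(depthpt(c,proj(c,[b2w(x,y+d,88) for x in (-42,-40,-38) for d in (-11,-9,9,11)]))[:,2]).round(1))
E
```

```text
3 [499.9 -28.9  87.8] [499.7 -29.   87.7] [499.3 -30.4  88. ]
2 [487.2  19.   90. ] [487.5  19.1  90.1] [487.3  18.2  88. ]
guard True z [475.21  66.69  85.66] dF [-0.2  -0.16  3.8 ] t 7.6167
50 88.6
0 88.5
-50 88.4
-100 41.3
```

Key 1 moved about 2.4 mm and rose again. Now the others.

```bash
python3 - <<'E'
from h import *
for y in (0,-50):
    movel(b2w(-30,y,98),max_speed=100)
    tap(y,88.3,3.2,3.6,6)
    movel(b2w(-30,y,98),max_speed=60)
movel(b2w(-30,-100,98),max_speed=100)
g=tap(-100,81.5,2.0,3.4,4)
movel(b2w(-30,-100,98),max_speed=60)
movel(b2w(-80,-100,215)); c=snap('wrist','t2')
for y in (50,0,-50,-100): print(y,np.median(depthpt(c,proj(c,[b2w(x,y+d,88) for x in (-42,-40,-38) for d in (-11,-9,9,11)]))[:,2]).round(1))
print(read_state()['time'])
E
```

```text
guard True z [487.24  18.15  85.57] dF [-0.4   0.23  4.32] t 10.225
guard True z [499.32 -30.34  85.61] dF [-0.03 -0.12  4.32] t 12.725
guard True z [511.36 -78.89  80.95] dF [ 0.19 -0.16  6.03] t 15.375
50 88.7
0 88.3
-50 88.8
-100 218.8
16.8667
```

```bash
python3 - <<'E'
from h import *
c=load('t2'); q=proj(c,[b2w(x,-100+d,81) for x in (-42,-39) for d in (-12,0,12)]);print(depthpt(c,q)[:,2].round(1))
movel(b2w(-30,-100,98))
tap(-100,81.0,6.5,13,8)
wait(0.2); print(read_state()['ft_force'],read_state()['eef_pos'])
movel(b2w(-30,-100,100),max_speed=60)
movel(b2w(-80,-20,230)); c=snap('wrist','t3'); snap('top','t3t')
for f in ('t3','t3t'):
  c=load(f)
  for y in (50,0,-50,-100): print(f,y,depthpt(c,proj(c,[b2w(x,y+d,88) for x in (-42,-36) for d in (-8,0,8)]))[:,2].round(1))
print(read_state()['time'])
E
```

```text
[80.7 80.2 80.7 81.3 82.5 82.7]
guard True z [511.39 -78.92  76.55] dF [-1.55  0.14  9.89] t 19.4833
[-2.66745996  0.8517493  11.90299294] [511.38926434 -78.92960326  76.53281336]
t3 50 [88.2 87.  87.7 89.1 87.3 88.6]
t3 0 [88.3 87.8 87.7 88.1 89.3 88.6]
t3 -50 [87.1 88.4 88.8 89.7 89.2 88.9]
t3 -100 [88.1 88.5 87.3 89.8 88.6 87.8]
t3t 50 [642.8 642.2 642.2 641.3 641.5 642.3]
t3t 0 [653.6 652.8 649.6 647.4 647.9 650.2]
t3t -50 [651.  652.3 650.8 647.3 649.3 650. ]
t3t -100 [639.8 640.  635.4 639.8 638.9 633.7]
21.55
```

View pics/t3.png

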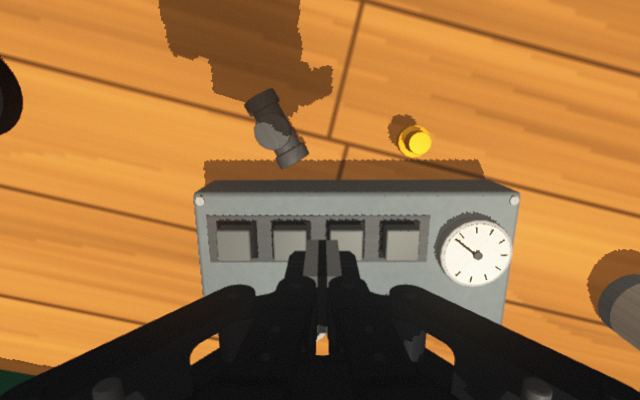

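View pics/t2.png

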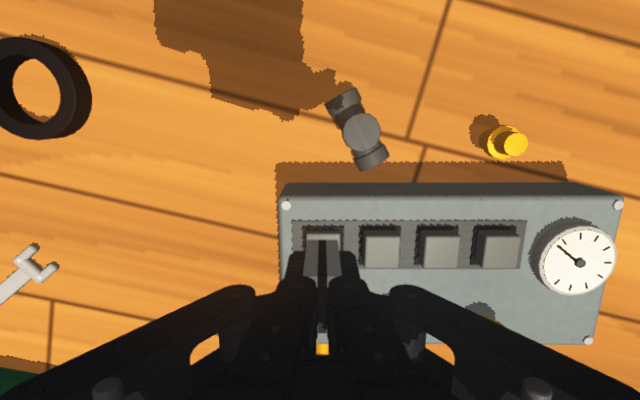

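All four caps now read about 88 mm, in the row at (236,241), (291,241), (345,240) and (402,242). The tee, nipple and gauge look unmoved. In t2 (before the press) key 4's cap still read about 81. The arm is clear at z = 230, so I'm handing in.

```bash
python3 - <<'E'
from h import *
finish_job()
E
```

```text
the job is handed in; nothing more can be done
```

All four keys are standing up and the job is handed in, at about 21.6 s on the robot's clock.

- **Taps:** I tapped the keys in order from the gauge outwards with the closed fingertips. Keys 1 to 3 went down about 2.5 mm at roughly 4 N, well short of half-way, and rose again.
- **Latched key:** Key 4, farthest from the gauge, was the latched one. Its tap read 6.0 N, right at the stated "stands firm" limit and above the 3.4 N I aimed for. It stayed latched, with its cap still at about 81 mm.
- **Press:** I then pressed key 4 to its stop, at z = 76.5 mm and about 10–12 N, and let go.

**Last checks:**
- The wrist depth shows all four caps at about 88 mm.
- The tee, nipple and gauge look unmoved in the last wrist picture. The far-half fittings, can, tape and wrench were out of sight or only partly in it, so I did not check them again; the arm touched only the keys.
- The last top-camera depth reading was blocked by the arm, so it gave no second check.
- The two-view height of key 2 came out 2 mm higher than the depth reading, which is within the calibration tolerance.

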